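# Lever open the pipette-tip box

## Robot

A 7-joint arm with a two-finger parallel gripper is mounted at the origin on the work surface. World frame = base frame: x ahead of the robot, y to its left, z up, the work surface at z = 0. Lengths are in m, angles in rad, forces in N, time in s.
With the tool pointing down it reaches from about 0.4 to 0.85 m from the base axis. Payload 10.4 kg.
Tool frame: the origin (TCP) lies on the centre line of the jaws, within the pads' length; the fingertips stand 19 mm ahead of it and the grasp point (between the pads) is the TCP; z points along the fingers, y is the direction in which the jaws open and shut (so a half turn about z gives the same grasp; the last joint's range is limited). The gripper opens to 87 mm and grips with 3 to 60 N. Pads are 19 mm wide; open, the fingers measure 117 mm over their backs; the gripper's body (75 mm by 190 mm) begins 51 mm behind the grasp point.
Start: joints at [-1.353, 0.332, -0.065, 1.46, 0.022, 1.35, -0.088], TCP at [0.149, 0.607, 0.242] pointing down, gripper open.
Joint ranges: [-2.6, 2.6], [-0.5, 2.12], [-1.47, 1.34], [0.16, 2.42], [-1.27, 4.41], [0.06, 2.06], [-2.6, 2.6]. Speed limits (rad/s): [2.22, 2.22, 2.79, 2.79, 3.14, 3.14, 3.14].

## Interface

Orientations are given as a unit quaternion [w, x, y, z].
In Python, from workcell import bot gives the robot as it stands.
- The arm moves only by the tool play_rows, never from a script. Its argument "moves" is a list of rows, each an object with "dp": the shift along the world's x, y, z in cm, a list of three; "delta_rot": the turn, a rotation vector about the world's x, y, z in degrees, a list of three. A call has 1 to 5 rows; each row shifts and turns the commanded pose from where the row before left it; what a row does not reach is not made up. A row lasts 1/10 s, in which the tool goes at most 50 mm and 8.59 degrees, less where a joint would pass 70% of its speed; a pose out of reach is approached as far as the arm can. A call with a gripper value outside its range is refused whole. "grip" is the opening, from 0 (shut) to 1 (fully open), set as the call begins (left out, the last holds). The fingers move at their own pace and stop on an object; "force" is the grip in N (left out, the last holds). Time passes only in rows, so rows that do not move let the fingers close. It gives the time, the measured TCP pose, the force and the opening at its end, in the units of the state.
- bot.observe(): the state, without advancing time (a new reading comes with each control period).
- bot.snapshot(name): name is "side" or "top" or "wrist"; returns the picture (400x640x3 uint8, blue, green, red); there is no depth.
- bot.camera_params(name): a dict with "K" (3x3 intrinsics, pixels), "xyz" and "attitude" of the camera in the world; the wrist camera has in their place "tool_from_camera" (4x4, takes a point from camera to tool coordinates, whose origin is the TCP and whose axes are the flange's). Camera axes: x right, y down, z forward; pixel columns grow to the right and rows downward; lengths in m; the calibration is good to about 2 mm. The wrist camera is an equidistant fisheye: a pixel r from the principal point sees the ray r / f radians off the axis. A picture is of the moment at which its call begins: read the wrist's pose just before it. camera_params takes no time and is no camera call.
- bot.hand_in(): hands the job in, once; it reports no verdict.
The state is a dict: "time_s": time; "q": joint angles; "joint_velocities": joint speeds; "tau": joint torques, N m; "tool_pos": TCP position; "tcp_rot": TCP orientation; "wrist_force": force on the tool from outside, world axes, zero at the start; "wrist_torque": the same for the moment, N m; "opening": opening from 0.0 (shut) to 1.0 (fully open).
Only numpy, scipy, OpenCV 4.12 (cv2) and the standard library are available. Lean on these libraries where they do the work, as an engineer would, in place of code of your own. Each camera call takes 0.05 s, during which the arm holds its last target.

## Task

Pick up the spatula with the flat blade, put its blade under the pry tab of the larger pipette-tip box and lever the hinged lid up until it stands open by itself at 45 degrees or more. Touch the lid only with the spatula, leave the smaller box shut, and finally lay the spatula flat on the bench.

Things in the scene. Friction and masses are not known exactly. Their poses are not given: they have to be found in the camera images.
- spatula_grip (a point): Grip point of the loose flat-bladed spatula (70 g), on the axis of its black handle (20 x 20 mm, 110 long), 10 mm above the bench as it lies; +x runs to the blade tip, z up. Handle from 75 mm behind to 35 mm ahead of it; steel blade 22 wide, 3 thick, from 35 to 125 mm ahead (rounded tip), at this height. The similar tool with a round cup is a scoop, not wanted.
- big_lid_tab (a point): Middle of the underside of the larger box's pry tab, 60 mm above the bench, free space below. Tab grey, 56 wide, 4 thick, sticks out 22 mm from the box's front wall towards the robot; point is 11 mm from wall and from free edge. +x points level to the hinge, 101 mm away at the same height, y along the hinge, z up; turns with the lid.
- big_lid (a joint): Lid angle of the larger tip box, rad: 0 shut, grows as the tab swings up and away from the robot, to 1.75. Stiff hinge: stays where left; lifting the tab takes about 1.5 N. Box 90 deep, 120 wide, fixed to the bench left or right of the middle; orange base 60 high, clear domed lid 32 high.
- small_lid (a joint): Lid angle of the smaller tip box, rad: 0 shut, and it must stay so. Box 70 deep, 84 wide, fixed to the bench on the other side of the middle; base 36 high, lid 18 high, same materials and a similar tab.

How it is judged:
On the way:
1. the spatula levers the larger box's lid up past 0.2 rad (value of joint big_lid above 0.2 rad and contact force between spatula and big_lid above 0.1 N), for 0.1 s.
At the end, for the whole second after the job is handed in: The larger box's lid stands open by itself at more than 0.75 rad (43 degrees), the smaller box's lid is shut (under 0.1 rad), and the spatula lies at rest flat on the bench (grip point less than 20 mm above it, within 10 degrees of level), clear of the lid (value of joint big_lid above 0.75 rad and value of joint small_lid below 0.1 rad and height (world z) of spatula_grip between 0 and 0.02 m and angle between spatula_grip's own x axis and vertical between 1.4 and 1.74 rad and linear speed of spatula below 0.02 m/s and contact force between spatula and big_lid below 0.05 N); the robot touches nothing.
It fails at once if the robot itself (fingers or arm) touches the larger box's lid (contact force between any of the fingers, the arm and big_lid above 0.5 N).
It fails at once if the smaller box's lid is opened (value of joint small_lid above 0.15 rad).
It also fails if it takes over 54 s, if anything falls off the work surface, if the arm or the gripper's body presses on something with over 40 N, if the wrist force passes 120 N, or if a joint passes its speed limit or range.

## Working session

There is one attempt and no reset: what is moved stays moved. The work goes in short steps, Python scripts to look and compute and a tool call to move; the robot and the scene stay as the last step left them, time stands still between calls to the robot, and variables do not carry over. Pictures are saved under pics/ and viewed, and the job is handed in when it is done.

Besides the shell and the picture viewer there is one more tool, called after "Request:" by a JSON object that holds its "fn" and its "kwargs". play_rows: Moves the arm, as the interface text tells. Its arguments: {"type":"object","properties":{"moves":{"type":"array"},"grip":{"type":"number"},"force":{"type":"number"}},"required":["moves"]}

```bash
ls; mkdir -p pics; python3 - <<'E'
from workcell import bot
import cv2
print(bot.observe())
for n in ("top","side"):
    p=bot.camera_params(n);print(n,p)
    cv2.imwrite(f"pics/{n}0.png",bot.snapshot(n))
print(bot.camera_params("wrist"))
E
```

```text
pics
{'time_s': 0.0, 'q': array([-1.35259631,  0.33286862, -0.06468702,  1.4609523 ,  0.02159248,
        1.34988148, -0.08849951]), 'joint_velocities': array([ 0.00160276,  0.00109078, -0.00099939,  0.00067947,  0.00024121,
        0.0012578 , -0.00042383]), 'tau': array([ 7.30803677e-04, -6.23251033e+01,  2.47673539e-02, -3.89901531e+01,
       -6.14797790e-02,  3.99879366e-02,  1.92003822e-04]), 'tool_pos': array([0.14897349, 0.60661523, 0.24075067]), 'tcp_rot': array([-5.38883815e-05,  1.20105432e-01,  9.92760890e-01, -7.05274206e-04]), 'wrist_force': array([-0.96482154,  0.55919372,  0.34334532]), 'wrist_torque': array([0.01581059, 0.02135695, 0.03303236]), 'opening': 1.0001656227077984}
top {'K': array([[423.8820848 ,   0.        , 314.76552577],
       [  0.        , 423.8820848 , 203.38521007],
       [  0.        ,   0.        ,   1.        ]]), 'xyz': array([ 0.44609584, -0.00340348,  0.99670403]), 'attitude': array([-0.04091808,  0.7129023 , -0.69877689,  0.04250746])}
side {'K': array([[473.10351199,   0.        , 321.60269539],
       [  0.        , 473.10351199, 197.43268102],
       [  0.        ,   0.        ,   1.        ]]), 'xyz': array([-0.06916998, -0.64106001,  0.58787565]), 'attitude': array([-0.45559047,  0.804974  , -0.33207978,  0.18487078])}
{'K': array([[309.70691629,   0.        , 320.42830881],
       [  0.        , 309.70691629, 201.07827584],
       [  0.        ,   0.        ,   1.        ]]), 'tool_from_camera': array([[ 3.38044673e-04, -9.65154289e-01, -2.61681265e-01,
         7.07649132e-02],
       [ 9.99999937e-01,  2.96923970e-04,  1.96678996e-04,
         7.14715876e-04],
       [-1.12126136e-04, -2.61681315e-01,  9.65154328e-01,
        -1.42347777e-01],
       [ 0.00000000e+00,  0.00000000e+00,  0.00000000e+00,
         1.00000000e+00]])}
```

View pics/top0.png

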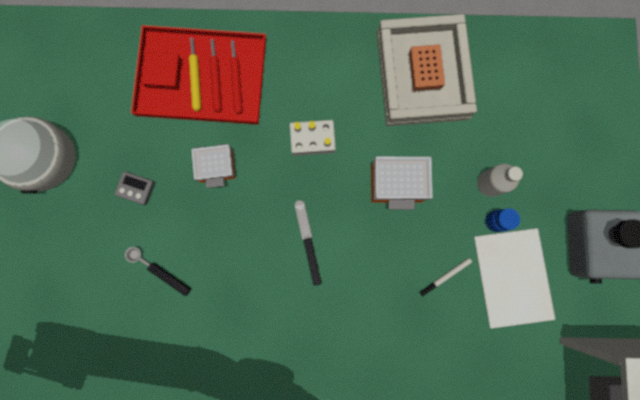

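View pics/side0.png

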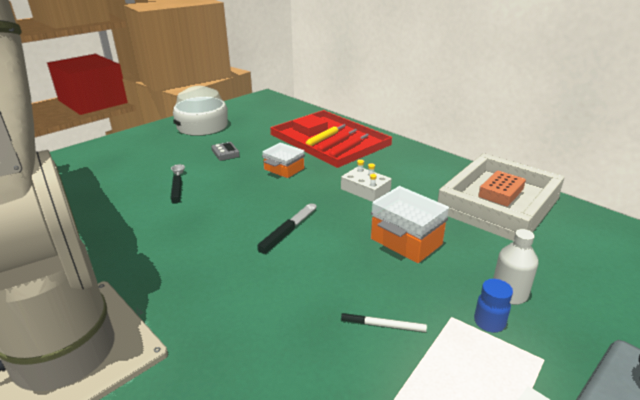

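The top view shows the spatula with its handle around (312,262) and blade tip at (299,203). The larger box is at (402,178) with its tab at (401,204), and the scoop is on the left. I'll measure these next.

```bash
cat > h.py <<'E'
import numpy as np, cv2
from scipy.spatial.transform import Rotation as R
from workcell import bot
def rot(q): return R.from_quat(np.roll(q,-1))
def ray(n,uv):
    p=bot.camera_params(n);K=p["K"];r=rot(p["attitude"]).apply(np.linalg.inv(K)@[uv[0],uv[1],1]);return np.array(p["xyz"]),r
def plane(n,uv,z):
    o,d=ray(n,uv);return o+d*(z-o[2])/d[2]
def proj(n,X):
    p=bot.camera_params(n);c=rot(p["attitude"]).inv().apply(np.array(X)-p["xyz"]);c=p["K"]@c;return c[:2]/c[2]
def tri(a,b):
    (o1,d1),(o2,d2)=a,b;d1=d1/np.linalg.norm(d1);d2=d2/np.linalg.norm(d2)
    s=np.linalg.lstsq(np.c_[d1,-d2],o2-o1,rcond=None)[0]
    return (o1+s[0]*d1+o2+s[1]*d2)/2, np.linalg.norm(o1+s[0]*d1-o2-s[1]*d2)
E
python3 - <<'E'
from h import *
im=cv2.imread("pics/top0.png")
a=cv2.resize(im[130:300,270:450],None,fx=4.4,fy=3.5*1,interpolation=cv2.INTER_CUBIC) if 0 else cv2.resize(im[150:290,280:450],None,fx=4,fy=4,interpolation=cv2.INTER_CUBIC)
cv2.imwrite("pics/top0z.png",a)
s=cv2.imread("pics/side0.png");cv2.imwrite("pics/side0z.png",cv2.resize(s[180:270,250:450],None,fx=4,fy=4,interpolation=cv2.INTER_CUBIC))
v=cv2.cvtColor(im,cv2.COLOR_BGR2HSV)
sub=lambda m,x0,y0,x1,y1:[(c,cv2.contourArea(c)) for c in cv2.findContours((lambda z:(z.__setitem__((slice(y0,y1),slice(x0,x1)),m[y0:y1,x0:x1]),z)[1])(np.zeros_like(m)),cv2.RETR_EXTERNAL,cv2.CHAIN_APPROX_NONE)[0] if cv2.contourArea(c)>20]
dark=(v[...,2]<55).astype('u1')*255
for c,A in sub(dark,285,225,335,295): print("handle",A,cv2.minAreaRect(c),[plane("top",p,.015).round(4) for p in cv2.boxPoints(cv2.minAreaRect(c))])
grey=((v[...,1]<70)&(v[...,2]>90)).astype('u1')*255
for c,A in sub(grey,285,190,335,250):
    print("blade",A,cv2.minAreaRect(c),[plane("top",p,.0115).round(4) for p in cv2.boxPoints(cv2.minAreaRect(c))])
tab=((v[...,1]<70)&(v[...,2]>60)).astype('u1')*255
for c,A in sub(tab,370,199,435,215):
    print("tab",A,cv2.minAreaRect(c),[plane("top",p,.064).round(4) for p in cv2.boxPoints(cv2.minAreaRect(c))])
for c,A in sub(tab,365,150,440,199):
    print("lid",A,cv2.minAreaRect(c),[plane("top",p,.092).round(4) for p in cv2.boxPoints(cv2.minAreaRect(c))])
E
```

```text
handle 265.0 ((312.24285888671875, 261.3266906738281), (45.867923736572266, 7.141502857208252), 76.86598205566406) [array([0.4774, 0.0197, 0.015 ]), array([0.4814, 0.0038, 0.015 ]), array([ 0.3803, -0.0221,  0.015 ]), array([ 0.3763, -0.0063,  0.015 ])]
blade 403.5 ((302.4646911621094, 218.8411865234375), (39.58980941772461, 11.605780601501465), 77.47119140625) [array([0.5681, 0.0478, 0.0115]), array([0.5745, 0.0214, 0.0115]), array([ 0.4846, -0.0006,  0.0115]), array([0.4783, 0.0255, 0.0115])]
tab 259.0 ((403.5, 204.0), (10.0, 53.0), 90.0) [array([ 0.5693, -0.1423,  0.064 ]), array([ 0.5717, -0.2601,  0.064 ]), array([ 0.5494, -0.2598,  0.064 ]), array([ 0.547 , -0.1424,  0.064 ])]
lid 2431.5 ((402.0, 177.0), (42.0, 60.0), 90.0) [array([ 0.6599, -0.127 ,  0.092 ]), array([ 0.6626, -0.2579,  0.092 ]), array([ 0.5702, -0.2567,  0.092 ]), array([ 0.5676, -0.1274,  0.092 ])]
```

View pics/top0z.png

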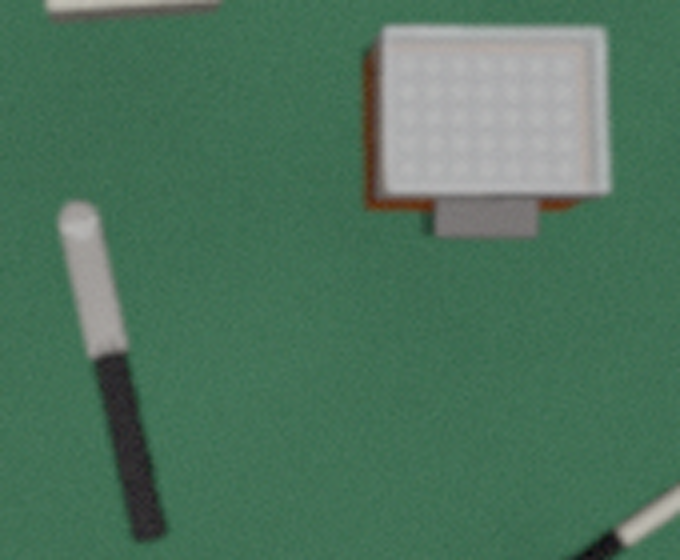

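View pics/side0z.png

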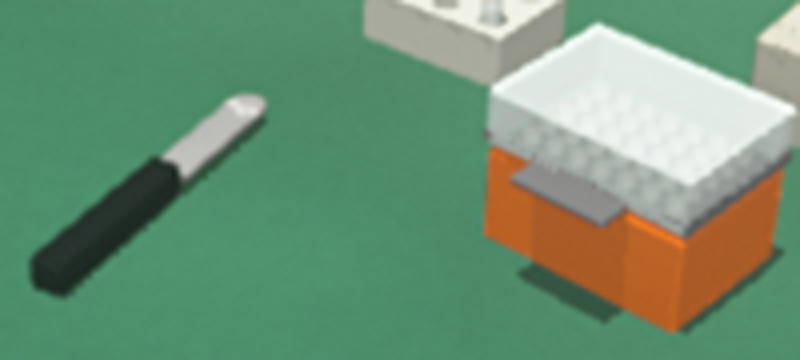

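```bash
python3 - <<'E'
from h import *
f=lambda x,y:(280+(x-1.5)/4,150+(y-1.5)/4)
b,j,t=[plane("top",f(*p),z) for p,z in (((149,539),.015),((109,354),.016),((76,203),.0115))]
print(b,j,t,np.linalg.norm(b-j),np.linalg.norm(t-j))
d=(t-b)[:2];d/=np.linalg.norm(d);print("yaw",np.degrees(np.arctan2(d[1],d[0])))
print("grip from b",b[:2]+.075*d,"from tip",t[:2]-.125*d,"j",j[:2]-.035*d)
for p in ((434,238),(538,238)): print("tab free edge",plane("top",f(*p),.064))
g=lambda x,y:(250+(x-1.5)/4,180+(y-1.5)/4)
for p in ((510,179),(602,222)): print("tab side",plane("side",g(*p),.064))
for p in ((382,27),(606,27),(611,192),(378,194)): print("lid top",plane("top",f(*p),.092))
E
```

```text
[ 0.37667911 -0.01295077  0.015     ] [0.48135743 0.01214766 0.016     ] [0.56929352 0.03347714 0.0115    ] 0.10764981816527232 0.09059774879118165
yaw 13.552100522850838
grip from b [0.4495909  0.00462394] from tip [0.44777386 0.00418596] j [0.44733193 0.00394613]
tab free edge [ 0.54722221 -0.16701224  0.064     ]
tab free edge [ 0.54838382 -0.22460037  0.064     ]
tab side [ 0.54446371 -0.17127867  0.064     ]
tab side [ 0.54730658 -0.22506697  0.064     ]
lid top [ 0.65920244 -0.13382898  0.092     ]
lid top [ 0.66171903 -0.25594587  0.092     ]
lid top [ 0.57102991 -0.2575041   0.092     ]
lid top [ 0.56739934 -0.13195341  0.092     ]
```

Request:
{"fn": "play_rows", "kwargs": {"moves": [{"dp": [3,-3.5,0],"delta_rot": [0,0,6.8]},{"dp": [3,-3.5,0],"delta_rot": [0,0,6.8]},{"dp": [3,-3.5,0],"delta_rot": [0,0,6.8]},{"dp": [3,-3.5,0],"delta_rot": [0,0,6.9]},{"dp": [3,-3.5,0],"delta_rot": [0,0,0]}], "grip": 1}}

```text
time_s: 0.6
tool_pos: [0.3, 0.4302, 0.2413]
tcp_rot: [-0.0, -0.12, 0.993, -0.0]
wrist_force: [1.4, 0.4, -0.2]
opening: 1.001
```

Request:
{"fn": "play_rows", "kwargs": {"moves": [{"dp": [3,-3.5,0],"delta_rot": [0,0,0]},{"dp": [3,-3.5,0],"delta_rot": [0,0,0]},{"dp": [1.1,-4.5,0],"delta_rot": [0,0,0]},{"dp": [1.1,-4.5,0],"delta_rot": [0,0,0]},{"dp": [1.1,-4.5,0],"delta_rot": [0,0,0]}]}}

```text
time_s: 1.1
tool_pos: [0.3921, 0.225, 0.2413]
tcp_rot: [-0.0, -0.117, 0.993, -0.0]
wrist_force: [1.2, 0.0, -0.3]
opening: 1.002
```

Request:
{"fn": "play_rows", "kwargs": {"moves": [{"dp": [1.1,-4.5,0],"delta_rot": [0,0,0]},{"dp": [1.1,-4.5,0],"delta_rot": [0,0,0]},{"dp": [1.1,-4.5,0],"delta_rot": [0,0,0]},{"dp": [1.1,-4.5,0],"delta_rot": [0,0,0]},{"dp": [0,0,0],"delta_rot": [0,0,0]}]}}

```text
time_s: 1.6
tool_pos: [0.4368, 0.041, 0.2417]
tcp_rot: [0.0, -0.113, 0.994, -0.0]
wrist_force: [-0.2, 0.9, 0.0]
opening: 0.997
```

Request:
{"fn": "play_rows", "kwargs": {"moves": [{"dp": [0.4,-1.3,-3],"delta_rot": [0,0,0.6]},{"dp": [0.4,-1.3,-3],"delta_rot": [0,0,0]},{"dp": [0.3,-1.1,-3],"delta_rot": [0,0,0]},{"dp": [0,0,-3],"delta_rot": [0,0,0]},{"dp": [0,0,0],"delta_rot": [0,0,0]}]}}

```text
time_s: 2.1
tool_pos: [0.4445, 0.0096, 0.1184]
tcp_rot: [-0.003, -0.123, 0.992, -0.001]
wrist_force: [-0.8, 0.2, 0.3]
opening: 1.001
```

```bash
python3 - <<'E'
from h import *
o=bot.observe();print(o["tool_pos"],o["tcp_rot"])
cv2.imwrite("pics/w1.png",bot.snapshot("wrist"))
p=bot.camera_params("wrist");T=p["tool_from_camera"];r=rot(o["tcp_rot"])
def pw(X):
    t=r.inv().apply(np.array(X)-o["tool_pos"]);c=T[:3,:3].T@(t-T[:3,3])
    th=np.arctan2(np.hypot(c[0],c[1]),c[2]);h=np.hypot(c[0],c[1]);K=p["K"];return (K[0,2]+K[0,0]*th*c[0]/h,K[1,2]+K[0,0]*th*c[1]/h)
d=np.array([np.cos(np.radians(13.55)),np.sin(np.radians(13.55))])
for s,z in ((-.075,.02),(0,.02),(.035,.02),(.125,.0115)): print(s,pw([*(np.array([.448,.0042])+s*d),z]))
E
```

```text
[0.44446437 0.00956195 0.11842753] [-3.24384644e-03 -1.22542030e-01  9.92457890e-01 -5.13750495e-04]
-0.075 (np.float64(313.031623073688), np.float64(116.86872578920864))
0 (np.float64(312.54222032121993), np.float64(210.55883507416198))
0.035 (np.float64(312.4800662128896), np.float64(250.04741467908158))
0.125 (np.float64(312.81453024839726), np.float64(327.68337148690426))
```

View pics/w1.png

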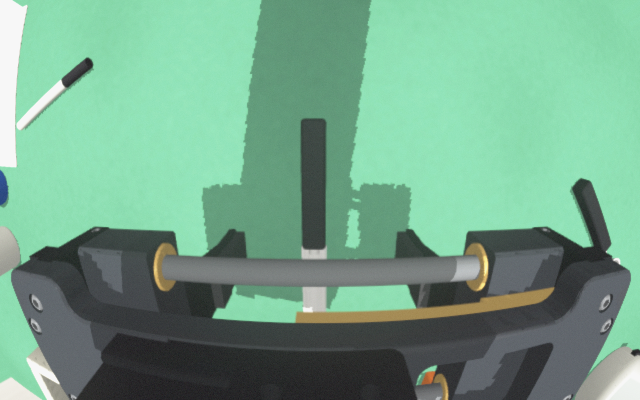

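The handle is centred at column 313 and spans rows 119 to 248, which matches the prediction of 117 to 250. Descending to grasp.

Request:
{"fn": "play_rows", "kwargs": {"moves": [{"dp": [0.35,-0.5,-2.5],"delta_rot": [0,0,-0.4]},{"dp": [0,0,-2.5],"delta_rot": [0,0,0]},{"dp": [0,0,-2],"delta_rot": [0,0,0]},{"dp": [0,0,-1.3],"delta_rot": [0,0,0]},{"dp": [0,0,0],"delta_rot": [0,0,0]}]}}

```text
time_s: 2.65
tool_pos: [0.4505, 0.0056, 0.0388]
tcp_rot: [-0.0, -0.12, 0.993, 0.0]
wrist_force: [0.8, -0.9, 0.6]
opening: 1.002
```

Request:
{"fn": "play_rows", "kwargs": {"moves": [{"dp": [-0.2,-0.1,-0.8],"delta_rot": [0,0,0]},{"dp": [0,0,-0.6],"delta_rot": [0,0,0]},{"dp": [0,0,0],"delta_rot": [0,0,0]},{"dp": [0,0,0],"delta_rot": [0,0,0]}]}}

```text
time_s: 3.05
tool_pos: [0.4487, 0.0041, 0.0249]
tcp_rot: [0.0, -0.119, 0.993, 0.0]
wrist_force: [-0.2, -0.3, -0.3]
opening: 1.001
```

Request:
{"fn": "play_rows", "kwargs": {"moves": [{"dp": [0,0,-0.3],"delta_rot": [0,0,0]},{"dp": [0,0,0],"delta_rot": [0,0,0]},{"dp": [0,0,0],"delta_rot": [0,0,0]}]}}

```text
time_s: 3.35
tool_pos: [0.4485, 0.004, 0.0216]
tcp_rot: [-0.0, -0.119, 0.993, 0.0]
wrist_force: [-0.4, -0.2, -0.3]
opening: 0.999
```

Request:
{"fn": "play_rows", "kwargs": {"moves": [{"dp": [0,0,0],"delta_rot": [0,0,0]},{"dp": [0,0,0],"delta_rot": [0,0,0]},{"dp": [0,0,0],"delta_rot": [0,0,0]},{"dp": [0,0,0],"delta_rot": [0,0,0]},{"dp": [0,0,0],"delta_rot": [0,0,0]}], "grip": 0, "force": 45}}

```text
time_s: 3.85
tool_pos: [0.4485, 0.004, 0.0216]
tcp_rot: [-0.0, -0.119, 0.993, 0.0]
wrist_force: [0.1, -0.4, -0.3]
opening: 0.633
```

Request:
{"fn": "play_rows", "kwargs": {"moves": [{"dp": [0,0,0],"delta_rot": [0,0,0]},{"dp": [0,0,0],"delta_rot": [0,0,0]},{"dp": [0,0,0],"delta_rot": [0,0,0]},{"dp": [0,0,0],"delta_rot": [0,0,0]},{"dp": [0,0,0],"delta_rot": [0,0,0]}]}}

```text
time_s: 4.35
tool_pos: [0.4485, 0.004, 0.0216]
tcp_rot: [-0.0, -0.119, 0.993, 0.0]
wrist_force: [0.2, -0.7, -0.4]
opening: 0.227
```

Request:
{"fn": "play_rows", "kwargs": {"moves": [{"dp": [0,0,1.5],"delta_rot": [0,0,0]},{"dp": [0,0,2],"delta_rot": [0,0,0]},{"dp": [-1,-3.2,0],"delta_rot": [0,0,-3]},{"dp": [-1,-3.2,0],"delta_rot": [0,0,-3]},{"dp": [-1,-3.2,0],"delta_rot": [0,0,-3]}]}}

```text
time_s: 4.85
tool_pos: [0.4181, -0.0929, 0.0567]
tcp_rot: [0.0, -0.04, 0.999, 0.0]
wrist_force: [0.5, -0.1, -1.2]
opening: 0.226
```

Request:
{"fn": "play_rows", "kwargs": {"moves": [{"dp": [-1,-3.2,0],"delta_rot": [0,0,-3.7]},{"dp": [-1,-3.2,0],"delta_rot": [0,0,0]},{"dp": [-0.9,-3.2,0],"delta_rot": [0,0,0]},{"dp": [0,-1,0],"delta_rot": [0,0,0]},{"dp": [0,0,0],"delta_rot": [0,0,0]}]}}

```text
time_s: 5.35
tool_pos: [0.3891, -0.1995, 0.0566]
tcp_rot: [0.0, -0.007, 1.0, -0.0]
wrist_force: [0.7, 0.0, -1.0]
opening: 0.229
```

```bash
python3 - <<'E'
from h import *
o=bot.observe();print(o["tool_pos"],o["tcp_rot"],o["wrist_force"])
for n in("top","side"):
    im=bot.snapshot(n);cv2.imwrite(f"pics/{n}2.png",im)
t=cv2.imread("pics/top2.png");s=cv2.imread("pics/side2.png")
cv2.imwrite("pics/top2z.png",cv2.resize(t[150:290,330:500],None,fx=4,fy=4,interpolation=cv2.INTER_CUBIC))
cv2.imwrite("pics/side2z.png",cv2.resize(s[160:300,290:470],None,fx=4,fy=4,interpolation=cv2.INTER_CUBIC))
E
```

```text
[ 0.38907726 -0.19952682  0.05663557] [ 1.07180453e-05 -7.23501869e-03  9.99973803e-01 -2.16350403e-04] [ 0.6877977   0.03792237 -1.04739639]
```

View pics/top2z.png

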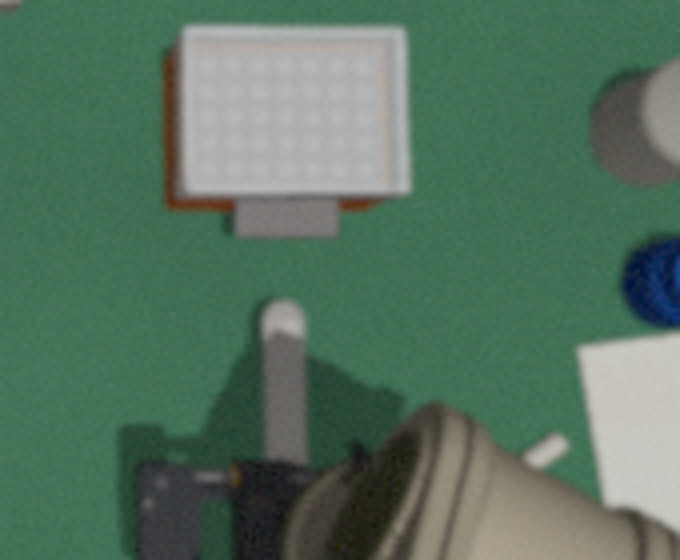

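View pics/side2z.png

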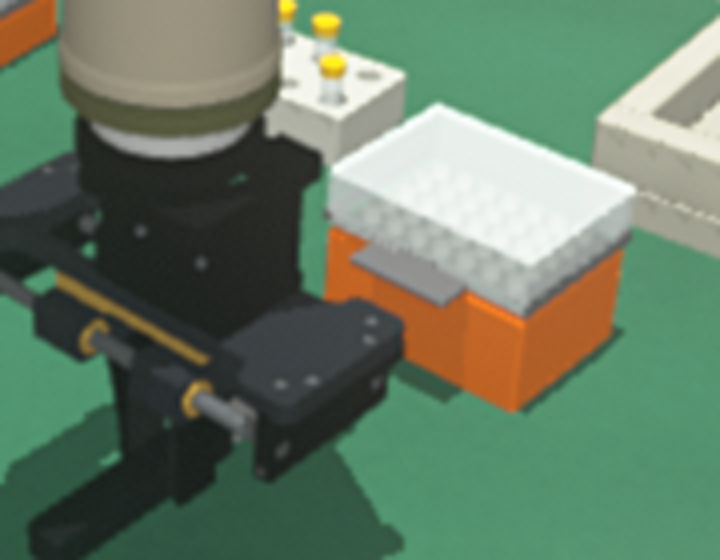

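```bash
python3 - <<'E'
from h import *
print(plane("top",(400.4,224.6),.0455), plane("top",(330+(285.5-1.5)/4,150+(238-1.5)/4),.064))
E
```

```text
[ 0.51480218 -0.1978422   0.0455    ] [ 0.54779737 -0.1955264   0.064     ]
```

Request:
{"fn": "play_rows", "kwargs": {"moves": [{"dp": [1.5,0.1,0],"delta_rot": [0,0,0]},{"dp": [1.5,0.1,0],"delta_rot": [0,0,0]},{"dp": [1.0,0.1,0],"delta_rot": [0,0,0]},{"dp": [0.6,0,0],"delta_rot": [0,0,0]},{"dp": [0,0,0],"delta_rot": [0,0,0]}]}}

```text
time_s: 5.95
tool_pos: [0.436, -0.1946, 0.0565]
tcp_rot: [-0.0, -0.009, 1.0, -0.0]
wrist_force: [-0.4, -0.4, -1.1]
opening: 0.225
```

Request:
{"fn": "play_rows", "kwargs": {"moves": [{"dp": [0,0,0.6],"delta_rot": [0,0,0]},{"dp": [0,0,0.6],"delta_rot": [0,0,0]},{"dp": [0,0,0.6],"delta_rot": [0,0,0]},{"dp": [0,0,0.5],"delta_rot": [0,0,0]},{"dp": [0,0,0],"delta_rot": [0,0,0]}]}}

```text
time_s: 6.45
tool_pos: [0.4358, -0.1951, 0.0804]
tcp_rot: [0.001, -0.009, 1.0, 0.0]
wrist_force: [-0.1, -0.7, -1.6]
opening: 0.23
```

```bash
python3 - <<'E'
from h import *
o=bot.observe();print(o["tool_pos"],o["wrist_force"],o["wrist_torque"])
t=bot.snapshot("top");s=bot.snapshot("side")
a=cv2.resize(t[150:250,340:460],None,fx=4,fy=4,interpolation=cv2.INTER_CUBIC)
b=cv2.resize(s[170:270,350:460],None,fx=2.9,fy=4,interpolation=cv2.INTER_CUBIC)
cv2.imwrite("pics/c3.png",np.hstack([a,b]))
E
```

```text
[ 0.43575562 -0.19512841  0.08037981] [-0.1269388  -0.70563677 -1.6012409 ] [-0.03996262  0.122349   -0.02575894]
```

View pics/c3.png

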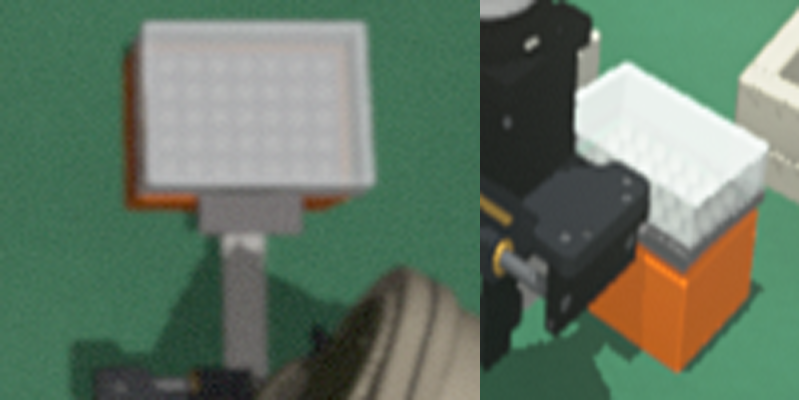

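The blade is under the tab, with the tab edge at row 233, and the side view shows the lid has started to rise. I'll follow the arc.

Request:
{"fn": "play_rows", "kwargs": {"moves": [{"dp": [0.2,0,1.0],"delta_rot": [0,0,0]},{"dp": [0.3,0,0.9],"delta_rot": [0,0,0]},{"dp": [0.3,0,0.9],"delta_rot": [0,0,0]},{"dp": [0.4,0,0.9],"delta_rot": [0,0,0]},{"dp": [0.5,0,0.85],"delta_rot": [0,0,0]}]}}

```text
time_s: 7.05
tool_pos: [0.453, -0.195, 0.1261]
tcp_rot: [0.0, -0.009, 1.0, 0.0]
wrist_force: [-0.8, -0.3, -1.2]
opening: 0.223
```

```bash
python3 - <<'E'
from h import *
o=bot.observe();print(o["tool_pos"],o["wrist_force"],o["wrist_torque"])
t=bot.snapshot("top");s=bot.snapshot("side")
a=cv2.resize(t[150:250,340:460],None,fx=4,fy=4,interpolation=cv2.INTER_CUBIC)
b=cv2.resize(s[150:250,350:460],None,fx=2.9,fy=4,interpolation=cv2.INTER_CUBIC)
cv2.imwrite("pics/c4.png",np.hstack([a,b]))
E
```

```text
[ 0.45303515 -0.19501485  0.12605076] [-0.7704525  -0.29989967 -1.20653558] [0.02985159 0.30187704 0.05255059]
```

View pics/c4.png

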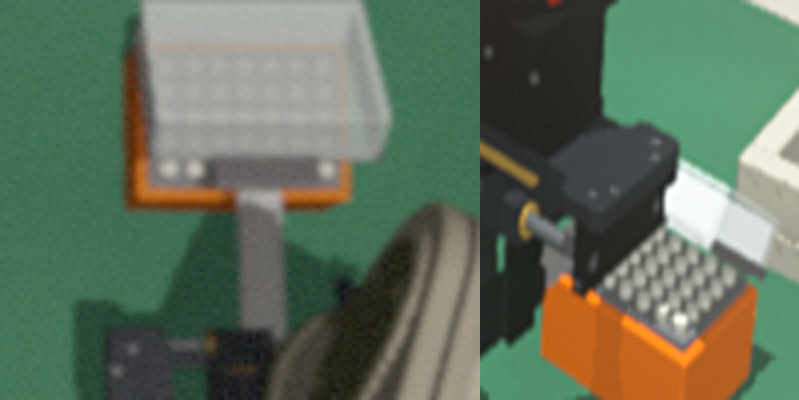

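The lid is at about 0.6 rad and the blade is still in contact. Continuing.

Request:
{"fn": "play_rows", "kwargs": {"moves": [{"dp": [0.6,0,0.8],"delta_rot": [0,0,0]},{"dp": [0.7,0,0.7],"delta_rot": [0,0,0]},{"dp": [0.75,0,0.65],"delta_rot": [0,0,0]},{"dp": [0.8,0,0.55],"delta_rot": [0,0,0]},{"dp": [0.85,0,0.45],"delta_rot": [0,0,0]}]}}

```text
time_s: 7.65
tool_pos: [0.4904, -0.195, 0.1571]
tcp_rot: [0.0, -0.009, 1.0, 0.0]
wrist_force: [-1.3, 0.7, 0.3]
opening: 0.232
```

Request:
{"fn": "play_rows", "kwargs": {"moves": [{"dp": [0.9,0,0.4],"delta_rot": [0,0,0]},{"dp": [0.9,0,0.3],"delta_rot": [0,0,0]},{"dp": [0,0,0],"delta_rot": [0,0,0]}]}}

```text
time_s: 7.95
tool_pos: [0.5091, -0.1949, 0.1639]
tcp_rot: [0.001, -0.009, 1.0, -0.0]
wrist_force: [0.0, -0.0, -0.6]
opening: 0.224
```

```bash
python3 - <<'E'
from h import *
o=bot.observe();print(o["tool_pos"],o["wrist_force"],o["wrist_torque"])
t=bot.snapshot("top");s=bot.snapshot("side")
a=cv2.resize(t[130:250,340:460],None,fx=3.3,fy=3.3,interpolation=cv2.INTER_CUBIC)
b=cv2.resize(s[130:250,340:460],None,fx=3.3,fy=3.3,interpolation=cv2.INTER_CUBIC)
cv2.imwrite("pics/c5.png",np.hstack([a,b]))
E
```

```text
[ 0.50908415 -0.19487334  0.16392024] [ 0.00544112 -0.04509766 -0.55003602] [ 0.00867097 -0.01658485  0.04105493]
```

View pics/c5.png

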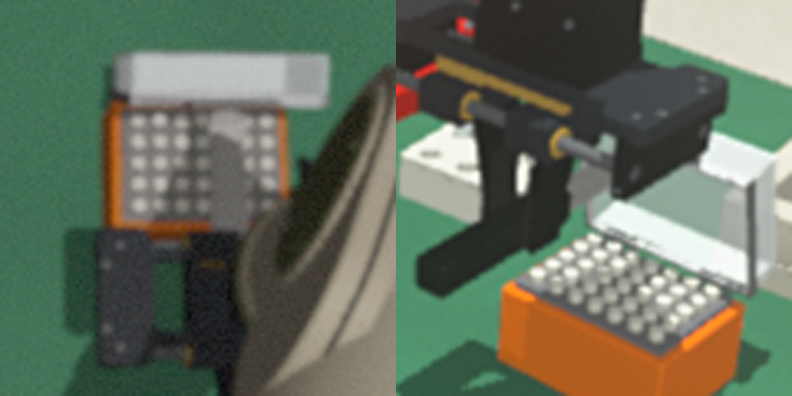

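The lid stands at about 90° with no force on it. I'll retreat and carry the spatula back to where it lay.

Request:
{"fn": "play_rows", "kwargs": {"moves": [{"dp": [-2,0,0],"delta_rot": [0,0,0]},{"dp": [-3,0,0],"delta_rot": [0,0,0]},{"dp": [-3,0,0],"delta_rot": [0,0,0]},{"dp": [-2,2,0],"delta_rot": [0,0,0]},{"dp": [0,4,0],"delta_rot": [0,0,0]}]}}

```text
time_s: 8.55
tool_pos: [0.405, -0.1369, 0.1634]
tcp_rot: [0.0, -0.006, 1.0, 0.0]
wrist_force: [0.7, 0.6, -1.4]
opening: 0.227
```

Request:
{"fn": "play_rows", "kwargs": {"moves": [{"dp": [0,4,0],"delta_rot": [0,0,0]},{"dp": [0,4,-2],"delta_rot": [0,0,0]},{"dp": [0,4,-2.5],"delta_rot": [0,0,0]},{"dp": [1,1.5,-3],"delta_rot": [0,0,0]},{"dp": [0,0,-2],"delta_rot": [0,0,0]}]}}

```text
time_s: 9.05
tool_pos: [0.4175, 0.0023, 0.0671]
tcp_rot: [0.0, -0.011, 1.0, 0.0]
wrist_force: [0.4, -1.1, -2.0]
opening: 0.229
```

```bash
python3 - <<'E'
from h import *
o=bot.observe();print(o["tool_pos"],o["wrist_force"],o["wrist_torque"],o["opening"])
t=bot.snapshot("top");s=bot.snapshot("side")
cv2.imwrite("pics/top6.png",t);cv2.imwrite("pics/side6.png",s)
cv2.imwrite("pics/c6.png",cv2.resize(s[120:280,220:470],None,fx=3.2,fy=3.2,interpolation=cv2.INTER_CUBIC))
E
```

```text
[0.41753794 0.00231283 0.0671486 ] [ 0.39779786 -1.12684205 -2.0035718 ] [-0.02236986  0.01359466 -0.03853082] 0.22881246510493028
```

View pics/c6.png

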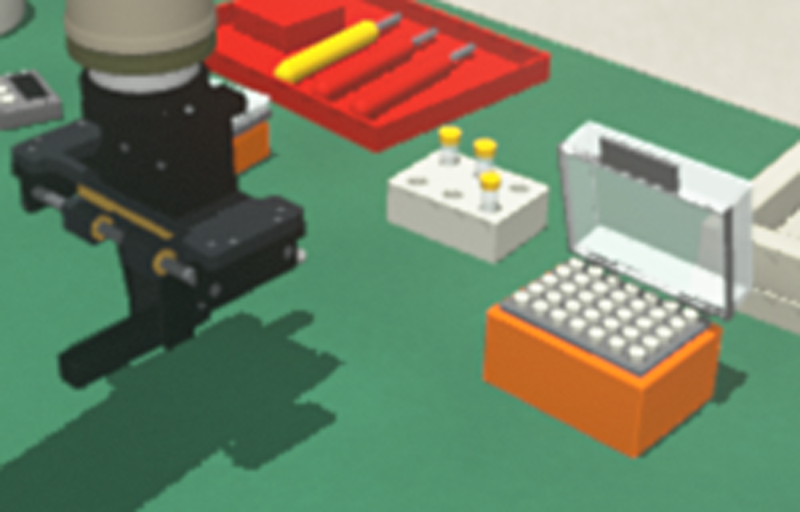

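View pics/top6.png

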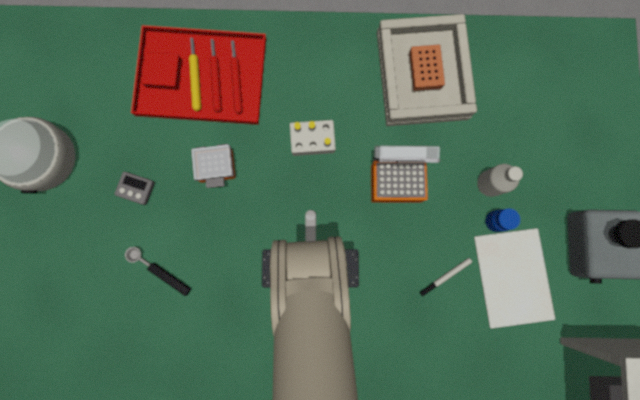

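The lid (side zoom, around (650,220)) stands open, and the small box is shut. Lowering the spatula.

Request:
{"fn": "play_rows", "kwargs": {"moves": [{"dp": [0,0,-1.5],"delta_rot": [0,0,0]},{"dp": [0,0,-1.2],"delta_rot": [0,0,0]},{"dp": [0,0,-0.6],"delta_rot": [0,0,0]},{"dp": [0,0,0],"delta_rot": [0,0,0]},{"dp": [0,0,0],"delta_rot": [0,0,0]}]}}

```text
time_s: 9.65
tool_pos: [0.4179, -0.0002, 0.0364]
tcp_rot: [0.0, -0.008, 1.0, 0.0]
wrist_force: [0.5, -0.4, -0.3]
opening: 0.225
```

Request:
{"fn": "play_rows", "kwargs": {"moves": [{"dp": [0,0,-0.5],"delta_rot": [0,0,0]},{"dp": [0,0,-0.4],"delta_rot": [0,0,0]},{"dp": [0,0,-0.3],"delta_rot": [0,0,0]},{"dp": [0,0,0],"delta_rot": [0,0,0]},{"dp": [0,0,0],"delta_rot": [0,0,0]}]}}

```text
time_s: 10.15
tool_pos: [0.4175, -0.0, 0.0235]
tcp_rot: [-0.0, -0.009, 1.0, -0.0]
wrist_force: [0.5, 0.5, -0.3]
opening: 0.225
```

Request:
{"fn": "play_rows", "kwargs": {"moves": [{"dp": [0,0,-0.15],"delta_rot": [0,0,0]},{"dp": [0,0,0],"delta_rot": [0,0,0]},{"dp": [0,0,0],"delta_rot": [0,0,0]}]}}

```text
time_s: 10.45
tool_pos: [0.4176, 0.0, 0.0221]
tcp_rot: [0.0, -0.009, 1.0, 0.0]
wrist_force: [-0.9, 0.1, -0.1]
opening: 0.226
```

Request:
{"fn": "play_rows", "kwargs": {"moves": [{"dp": [0,0,0],"delta_rot": [0,0,0]},{"dp": [0,0,0],"delta_rot": [0,0,0]},{"dp": [0,0,0],"delta_rot": [0,0,0]},{"dp": [0,0,0],"delta_rot": [0,0,0]},{"dp": [0,0,0],"delta_rot": [0,0,0]}], "grip": 1}}

```text
time_s: 10.95
tool_pos: [0.4176, -0.0, 0.0221]
tcp_rot: [0.0, -0.009, 1.0, 0.0]
wrist_force: [-0.4, 0.5, 0.5]
opening: 0.593
```

Request:
{"fn": "play_rows", "kwargs": {"moves": [{"dp": [0,0,0],"delta_rot": [0,0,0]},{"dp": [0,0,0],"delta_rot": [0,0,0]},{"dp": [0,0,0],"delta_rot": [0,0,0]},{"dp": [0,0,1],"delta_rot": [0,0,0]},{"dp": [0,0,2],"delta_rot": [0,0,0]}]}}

```text
time_s: 11.45
tool_pos: [0.4166, -0.0003, 0.052]
tcp_rot: [-0.001, -0.009, 1.0, -0.0]
wrist_force: [0.2, 0.1, -0.0]
opening: 0.979
```

Request:
{"fn": "play_rows", "kwargs": {"moves": [{"dp": [0,0,3],"delta_rot": [0,0,0]},{"dp": [0,0,4],"delta_rot": [0,0,0]},{"dp": [0,4,4],"delta_rot": [0,0,0]},{"dp": [0,4.5,1],"delta_rot": [0,0,0]},{"dp": [0,4.5,0],"delta_rot": [0,0,0]}]}}

```text
time_s: 11.95
tool_pos: [0.4186, 0.1271, 0.1707]
tcp_rot: [0.002, -0.008, 1.0, 0.001]
wrist_force: [0.8, 0.2, -0.2]
opening: 1.002
```

Request:
{"fn": "play_rows", "kwargs": {"moves": [{"dp": [0,4.5,0],"delta_rot": [0,0,0]},{"dp": [0,4.5,0],"delta_rot": [0,0,0]},{"dp": [0,0,0],"delta_rot": [0,0,0]},{"dp": [0,0,0],"delta_rot": [0,0,0]}]}}

```text
time_s: 12.35
tool_pos: [0.4174, 0.2159, 0.1679]
tcp_rot: [0.0, -0.01, 1.0, -0.0]
wrist_force: [0.6, 0.0, 1.0]
opening: 1.003
```

```bash
python3 - <<'E'
from h import *
o=bot.observe();print(o["time_s"],o["tool_pos"],o["wrist_force"],o["opening"],abs(o["joint_velocities"]).max())
t=bot.snapshot("top");s=bot.snapshot("side")
cv2.imwrite("pics/c7.png",np.vstack([t[120:300,:],s[80:300,:]]))
E
```

```text
12.35 [0.41736962 0.21587187 0.1678595 ] [0.56351106 0.02482996 0.95205459] 1.0029772182007022 0.03510521873880418
```

View pics/c7.png

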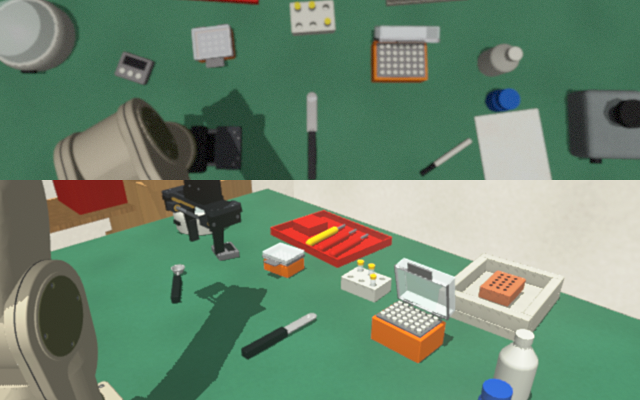

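The spatula lies flat on the bench, from (312,95) to (312,180) in the top half of the picture. The large lid is upright, the small box is shut and the gripper is clear. Handing in.

```bash
python3 -c "
from workcell import bot
print(bot.hand_in())"
```

```text
the job is handed in; nothing more can be done
None
```

I picked up the flat-bladed spatula, levered the larger box's lid up by its pry tab, and laid the spatula flat near where it started. I handed the job in at about 12.4 s of the 54 s allowed.

- **Lid:** in the last pictures it stands open by itself at roughly 85–90°. That angle is judged by eye from the top and side views, not measured. It opened a little further than the roughly 75° I was aiming for. I planned to push it with the blade only, and saw nothing else near it in the pictures.
- **Small box:** it looks shut in both views.
- **Spatula:** it lies on the bench well clear of the box. I judged flatness from the pictures and from the release height, which was within 0.5 mm of the height I grasped it at.
- **Robot:** the gripper is open and clear of everything. The wrist-force readings I saw stayed within about 2 N.

No check failed or disagreed, apart from differences of 1–2 mm between the two cameras when locating things.

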